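# Gauge the platen opening of the embossing press

## Task

Put the red key from the tool block fully into the key switch on the press console, turn it clockwise as far as it goes (set-up) and leave it there. Only then take the taper gauge by its handle and, with the blade lying flat on the press bed, slide it straight in from the front between bed and brass platen until it drags snugly, without forcing it. Finish while still holding it there by the handle, so that it can be read, and leave everything else on the bench where it is.

Things in the scene. Friction and masses are not known exactly. Their poses are not given: they have to be found in the camera images.
- key_grip (a point): the press key, upright in the tool block. Point: centre of its red plastic bow, a plate 12 mm thick (key x), 38 wide (y), 34 high (z up); grip it across the 12 mm. Below the bow a steel collar 14 x 24 mm, 4 mm thick, then a steel shank 8 (x) by 16 (y) mm, 25 mm long, with tapered foot, all of it in the block. The key is the same either way round
- key_shoulder (a point): the key's shoulder: centre of the underside of its collar, 21 mm below key_grip. It rests on top of the tool block at the start, and on the face of the key switch when the key is fully home
- tool_block: wooden tool block, fixed, 60 (x) by 170 (y) mm, 45 mm high; origin at the centre of its underside. The key stands 55 mm from it towards +y, key axes along the block's. Two steel punches stand 62 mm above the block, 30 and 62 mm from the origin towards -y
- lock_mouth (a point): centre of the mouth of the key slot, in a round brass cylinder 41 mm across in a steel ring on the console; face and point 64 mm above the table. Slot 10 (x) by 18 (y) mm while the switch is at 0, with 2 mm chamfer, 26 mm deep. z up; the point does not turn with the cylinder. An emergency stop 93 mm tall stands 92 mm off towards -y
- console: grey operator console of the press, fixed, 120 (x) by 170 (y) mm, 60 mm high, with key switch and red and yellow emergency stop on top; origin at the centre of its underside; axes as for lock_mouth
- lock (a joint): turn of the key switch in rad: 0 at the start (off), growing clockwise seen from above to a hard stop at 1.05 (set-up); it stays where it is left (friction about 0.06 N m)
- gauge_grip (a point): the taper gauge, flat on the table. Point: centre of its dark wooden handle, 80 mm long (gauge x), 18 wide (y), 28 tall (z up); underside 14 mm below the point, flush with the blade's underside. The blade points along gauge x from 40 mm ahead of the point
- gauge_tip (a point): centre of the lower edge of the blade's tip, 150 mm ahead of and 14 mm below gauge_grip. The steel blade is 110 mm long and 22 wide; underside flat, top sloping: 3.0 mm thick at the tip, 9.6 mm at the handle, a black line every 10 mm
- gauge: the taper gauge as a whole, 0.12 to 0.2 kg; origin under the middle of the handle, on its underside; axes as for gauge_grip
- gap_mouth (a point): point on top of the press bed, at its middle, straight below the front edge of the brass platen. x points straight into the gap, z up. The flat steel bed is 95 mm above the table, 165 mm wide, and reaches 50 mm out in front of this point
- ram: brass upper platen, 150 mm wide (y), 120 deep, 20 thick, with the ram carrying it; it stays put, parallel to the bed. Origin on its underside, 50 mm behind its front edge; axes as for gap_mouth. Its height over the bed is 5.0 to 7.4 mm, another each time, so that the blade meets it 33 to 73 mm in
- press: green embossing press, fixed; origin on the table, 50 mm behind gap_mouth; axes as for gap_mouth. Base 240 x 240 mm, 70 mm high; columns 26 mm thick, 100 mm to each side of the origin and 20 mm behind it; crosshead 192 to 232 mm above the table, its front 22 mm in front of the origin; 290 mm tall in all
- thread_cone: yellow cone of thread, 68 mm across, 135 mm tall, standing; origin at the centre of its underside
- glue_jar: amber glass jar with a black cap, 54 mm across, 72 mm tall; origin at the centre of its underside
- pattern_weight: dark steel pattern weight with a knob, 56 mm across, 56 mm tall; origin at the centre of its underside
- mallet: white-headed mallet lying flat, about 240 mm long; origin on the table under its handle, at the inner face of its head
- template: plywood cutting template with two windows, 170 x 230 x 6 mm, lying flat; origin at the centre of its underside
- pen: silver pen lying flat, 120 mm long, 9 mm thick; origin under its middle

How it is judged:
On the way, in this order (a step that is already met when the one before it is completed fails the run):
1. the key is fully home in the key switch (z of key_shoulder in the frame of lock_mouth below 0.003 m and horizontal distance between key_shoulder and lock_mouth below 0.004 m), for 0.1 s.
2. the key switch is turned clockwise to its stop (all of step 1 and value of joint lock above 0.9 rad), for 0.2 s.
3. the gauge, held in the gripper, has its tip between bed and platen (x of gauge_tip in the frame of gap_mouth above 0.01 m and z of gauge_tip in the frame of gap_mouth between -0.002 and 0.006 m and contact force between the fingers and gauge above 2 N), for 0.1 s.
At the end, for the whole second after the job is handed in: Key home in the switch (within 3 mm), turned at least 0.9 rad; gauge at rest, gripped within 50 mm of its handle's centre, flat on the bed (0.03 rad, tip within 2.5 mm of it), straight (0.2 rad), tip over 20 mm in and within 50 mm of the middle, pressing on platen and bed with 1 N or more each (all of step 2 and x of gauge_tip in the frame of gap_mouth above 0.02 m and y of gauge_tip in the frame of gap_mouth between -0.05 and 0.05 m and z of gauge_tip in the frame of gap_mouth below 0.0025 m and angle between the z axis of gauge and the z axis of press, either way round below 0.03 rad and angle between the x axis of gauge and the x axis of press, either way round below 0.2 rad and contact force between gauge and ram above 1 N and contact force between gauge and press above 1 N and contact force between the fingers and gauge above 4 N and distance between the grasp point and gauge_grip below 0.05 m and linear speed of gauge below 0.01 m/s); the arm keeps its last pose, push and grip.
It fails at once if the gauge goes between bed and platen before the key switch is turned to set-up (x of gauge_tip in the frame of gap_mouth between 0.005 and 0.12 m and y of gauge_tip in the frame of gap_mouth between -0.08 and 0.08 m and z of gauge_tip in the frame of gap_mouth between -0.003 and 0.008 m and not (value of joint lock above 0.9 rad)).
It fails at once if the gauge is forced: more than 30 N on the platen (contact force between gauge and ram above 30 N).
It fails at once if another thing on the bench is moved by more than 40 mm (distance of any of thread_cone, glue_jar, pattern_weight, mallet, template, pen from where it was at the start of the episode above 0.04 m).
It also fails if it takes over 66 s, if anything falls off the work surface, if the arm or the gripper's body presses on something with over 40 N, if the wrist force passes 120 N, or if a joint passes its speed limit or range.

## Robot

A 7-joint arm with a two-finger parallel gripper is mounted at the origin on the work surface. World frame = base frame: x ahead of the robot, y to its left, z up, the work surface at z = 0. Lengths are in m, angles in rad, forces in N, time in s.
With the tool pointing down it reaches from about 0.425 to 0.925 m from the base axis. Payload 6.8 kg.
Tool frame: the origin (TCP) lies midway between the tips of the shut fingers; the grasp point (between the pads) lies 19 mm behind it (r.tcp_to_grasp is the distance from the TCP to the grasp point, in m); z points along the fingers, y is the line along which they close (so a half turn about z gives the same grasp; the last joint's range is limited). The gripper opens to 88 mm and grips with 3 to 60 N. Pads are 20 mm wide; open, the fingers measure 115 mm over their backs; the gripper's body (75 mm by 178 mm) begins 61 mm behind the grasp point.
Start: joints at [-1.231, 0.477, 0.022, 1.555, -0.011, 1.109, -0.083], TCP at [0.292, 0.608, 0.223] pointing down, gripper open.
Joint ranges: [-2.96, 2.96], [-0.34, 2.1], [-1.41, 1.46], [0.24, 2.44], [-1.37, 4.51], [0.17, 1.92], [-2.96, 2.96]. Speed limits (rad/s): [2.39, 2.39, 3.14, 3.14, 3.14, 3.14, 3.14].

## Interface

Orientations are given as a 3x3 rotation matrix whose columns are the frame's x, y, z axes.
In Python, from rig import r, eyes gives the robot as it stands.
- The arm moves only by the tool jog_arm, never from a script. Its argument "deltas" is a list of rows, each an object of numbers: "gripper": the opening in per cent of the stroke, from 0 (shut) to 100 (fully open); "dx", "dy", "dz": the shift along the tool's x, y, z in units of 50 mm (1.0 is 50 mm); "yaw": the turn about the tool's z in degrees. In form: [{"gripper": .., "dx": .., "dy": .., "dz": .., "yaw": ..}, ...]. A call has 1 to 8 rows; each row shifts and turns the commanded pose from where the row before left it, along the tool's axes as they then stand; what a row does not reach is not made up. A row lasts 1/10 s, in which the tool goes at most 50 mm and 8.59 degrees, less where a joint would pass 70% of its speed; a pose out of reach is approached as far as the arm can. A call is refused whole if a number of a shift passes 1 or a number of a turn 8.59, either way. A call with a gripper value outside its range is refused whole. The fingers move at their own pace and stop on an object; the grip force is fixed at half the most. Time passes only in rows, so rows that do not move let the fingers close. It gives the time, the measured TCP pose, the force, the opening and the grip force at its end, in the units of the state.
- r.observe(): the state, without advancing time (a new reading comes with each control period).
- eyes.grab_frame(name): name is "side" or "top" or "wrist"; returns the picture (400x640x3 uint8, red, green, blue); there is no depth.
- eyes.camera_model(name): a dict with "intrinsics" (3x3 intrinsics, pixels), "R" (3x3) and "t" (3): a world point X has camera coordinates R X + t. Camera axes: x right, y down, z forward; pixel columns grow to the right and rows downward; lengths in m; the calibration is good to about 2 mm. A picture is of the moment at which its call begins: read the wrist's pose just before it. camera_model takes no time and is no camera call; for the wrist camera it gives the pose at the moment of the call.
- r.job_done(): hands the job in; it is judged then, once.
The state is a dict: "time": time; "joints": joint angles; "qvel": joint speeds; "joint_efforts": joint torques, N m; "eef_pos": TCP position; "eef_rot": TCP orientation; "ft_force": force on the tool from outside, world axes, zero at the start; "ft_torque": the same for the moment, N m; "finger_gap": finger opening in m; "finger_force": force on a finger pad.
Only numpy, scipy, OpenCV 4.12 (cv2) and the standard library are available. Lean on these libraries where they do the work, as an engineer would, in place of code of your own. Each camera call takes 0.05 s, during which the arm holds its last target. There are 200 camera calls.

## Working session

There is one attempt and no reset: what is moved stays moved. The work goes in short steps, Python scripts to look and compute and a tool call to move; the robot and the scene stay as the last step left them, time stands still between calls to the robot, and variables do not carry over. Pictures are saved under pics/ and viewed, at most 12 in all, crops included, and the job is handed in when it is done.

Besides the shell and the picture viewer there is one more tool, called after "Request:" by a JSON object that holds its "api" and its "payload", one argument or row to a line. jog_arm: Moves the arm, as the interface text tells. Its arguments: {"type":"object","properties":{"deltas":{"type":"array"}},"required":["deltas"]}

```bash
mkdir -p pics; cat > h.py <<'E'
import numpy as np, cv2
from rig import r, eyes
def cam(n):
    m=eyes.camera_model(n); return np.array(m["intrinsics"]),np.array(m["R"]),np.array(m["t"])
def ray(c,u,v):
    K,R,t=c; d=R.T@np.linalg.solve(K,[u,v,1.]); return -R.T@t,d
def onz(c,u,v,z):
    o,d=ray(c,u,v); return o+d*(z-o[2])/d[2]
def proj(c,X):
    K,R,t=c; p=K@(R@np.array(X)+t); return p[:2]/p[2]
def tri(c1,p1,c2,p2):
    o1,d1=ray(c1,*p1);o2,d2=ray(c2,*p2)
    s=np.linalg.lstsq(np.c_[d1,-d2],o2-o1,rcond=None)[0]
    a,b=o1+s[0]*d1,o2+s[1]*d2; return (a+b)/2,np.linalg.norm(a-b)
def snap(n,f):
    im=np.array(eyes.grab_frame(n)); cv2.imwrite(f"pics/{f}.png",im[:,:,::-1]); return im
E
python3 - <<'E'
from h import *
for n in("top","side"):
    snap(n,n+"0"); K,R,t=cam(n); print(n,K[0,0],(-R.T@t).round(3),R.round(2).tolist())
print(r.observe())
E
```

```text
top 454.62005222345823 [ 0.452 -0.018  1.385] [[0.02, -1.0, 0.03], [-0.99, -0.02, -0.1], [0.1, -0.03, -0.99]]
side 512.8433030406375 [-0.215  1.363  1.028] [[-0.86, -0.5, 0.01], [-0.26, 0.43, -0.87], [0.43, -0.75, -0.5]]
{'time': 0.1, 'joints': array([-1.23108722,  0.47772648,  0.02235711,  1.55633319, -0.01149032,
        1.10930396, -0.08311872]), 'qvel': array([ 0.00075681, -0.00287252,  0.00034301, -0.00263618, -0.00069687,
       -0.00052591,  0.00303059]), 'joint_efforts': array([ 4.56961105e-03, -5.84094214e+01,  1.54019751e+00, -2.73316365e+01,
       -5.41903521e-02,  1.29947727e-02,  5.49481570e-05]), 'eef_pos': array([0.29205658, 0.6079466 , 0.22178136]), 'eef_rot': array([[-9.01394902e-01,  4.32997558e-01, -5.87326536e-04],
       [ 4.32997935e-01,  9.01393607e-01, -1.53396687e-03],
       [-1.34791524e-04, -1.63702109e-03, -9.99998651e-01]]), 'ft_force': array([-0.07545986,  1.27208528, -0.47460466]), 'ft_torque': array([-0.05835127, -0.01966213, -0.00584872]), 'finger_force': 0.0, 'finger_gap': 0.08821167180567742}
```

View pics/top0.png

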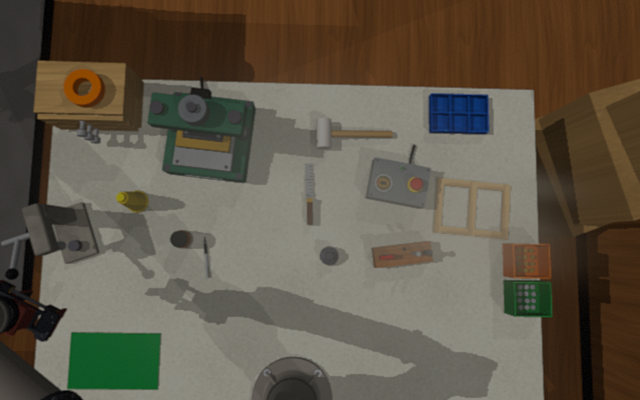

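View pics/side0.png

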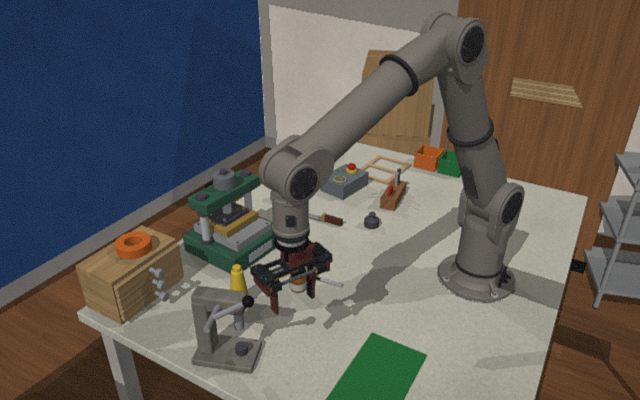

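The top view shows the press at about (205,145), the gauge at (310,195) with its blade pointing up the image, the lock at (383,183), the tool block at (402,254) and the key at (388,257). The side view shows the same layout, with part of the bench hidden by the arm.

```bash
python3 - <<'E'
from h import *
im=cv2.imread("pics/top0.png")
a=cv2.resize(im[140:275,290:450],None,fx=4,fy=4,interpolation=cv2.INTER_CUBIC)
b=cv2.resize(im[85:190,140:265],None,fx=3,fy=3,interpolation=cv2.INTER_CUBIC)
cv2.imwrite("pics/a.png",a);cv2.imwrite("pics/b.png",b)
c=cam("top");h=cv2.cvtColor(im,cv2.COLOR_BGR2HSV)
def blob(name,m,box,z):
    k=np.zeros_like(m);x0,y0,x1,y1=box;k[y0:y1,x0:x1]=m[y0:y1,x0:x1]
    cn=max(cv2.findContours(k,0,2)[0],key=cv2.contourArea)
    rc=cv2.minAreaRect(cn);p=cv2.boxPoints(rc);w=np.array([onz(c,*q,z) for q in p])
    print(name,rc[0],w.mean(0).round(4),"edges",(w[1]-w[0]).round(3)[:2],(w[2]-w[1]).round(3)[:2])
H,S,V=cv2.split(h)
blob("block",(((H<15)&(S>90))*255).astype('u1'),(360,235,440,275),.045)
blob("key",(((H<6)|(H>174))&(S>150)).astype('u1')*255,(370,240,402,270),.083)
blob("lock",((H>12)&(H<30)&(S>60)).astype('u1')*255,(370,170,395,195),.064)
blob("console",((S<45)&(V<135)).astype('u1')*255,(360,150,436,212),.06)
blob("handle",((S>80)&(V<150)).astype('u1')*255,(300,190,320,230),.028)
blob("platen",((H>15)&(H<32)&(S>100)).astype('u1')*255,(165,120,245,170),.121)
blob("bed",((S<40)&(V>100)).astype('u1')*255,(165,140,240,180),.095)
E
```

```text
block (402.0244140625, 254.719482421875) [ 0.4196 -0.3175  0.045 ] edges [ 0.021 -0.168] [-0.056 -0.006]Traceback (most recent call last):
  File "<stdin>", line 14, in <module>
  File "<stdin>", line 9, in blob
ValueError: max() iterable argument is empty
```

View pics/a.png

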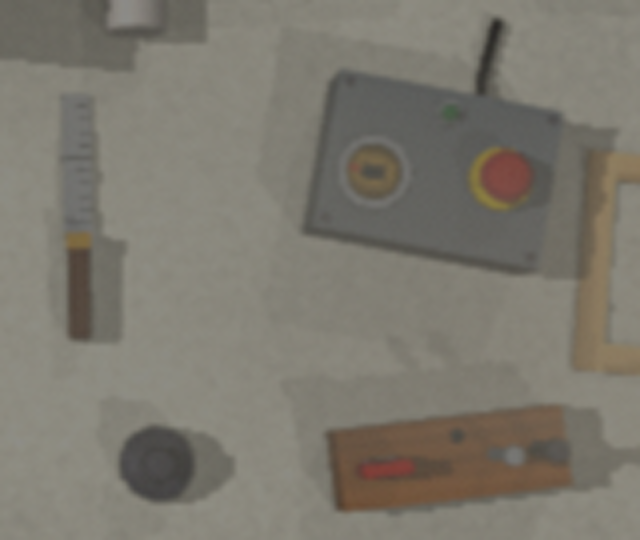

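View pics/b.png

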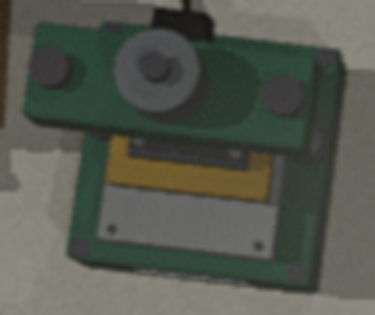

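The first crop shows the key bow at about (386.7,257), the lock at (383.7,183) and the gauge handle from about (309.7,200) to (310,225), with its tip at (309.3,164). The second shows the platen front edge from (175.3,147.3) to (229.3,152) and the bed front from (172.7,165) to (231,171).

```bash
python3 - <<'E'
from h import *
c=cam("top")
A=lambda u,v,z: onz(c,290+u/4,140+v/4,z)
B=lambda u,v,z: onz(c,140+u/3,85+v/3,z)
D=lambda n,p,q: print(n,"mid",((p+q)/2).round(4),"len",np.linalg.norm(p-q).round(4),"dir deg",np.degrees(np.arctan2(*(p-q)[1::-1])).round(1))
D("key +y dir",A(360,470,.083),A(413,466,.083))
D("block frontside(+y)",A(330,432,.045),A(563,406,.045)); D("block near",A(340,508,.045),A(572,484,.045))
D("cons far",A(340,72,.06),A(562,110,.06)); D("cons near",A(305,232,.06),A(537,272,.06))
print("lock",A(375,172,.064)); D("lock->estop",A(375,172,.064),A(505,178,.093))
D("gauge handle",A(79,245,.028),A(80,339,.028)); D("tip-handle",A(78,95,.003),A(80,339,.028))
D("bed front",B(98,240,.095),B(273,258,.095)); D("bed/platen",B(106,187,.115),B(268,202,.115))
D("bed sides",B(98,240,.095),B(105,187,.095)) 
E
```

```text
key +y dir mid [ 0.4133 -0.2646  0.083 ] len 0.0382 dir deg 95.1
block frontside(+y) mid [ 0.4487 -0.3164  0.045 ] len 0.1743 dir deg 97.2
block near mid [ 0.3926 -0.3233  0.045 ] len 0.1726 dir deg 96.7
cons far mid [ 0.6909 -0.317   0.06  ] len 0.1676 dir deg 81.4
cons near mid [ 0.5705 -0.2944  0.06  ] len 0.1735 dir deg 81.3
lock [ 0.62863905 -0.25955853  0.064     ]
lock->estop mid [ 0.6255 -0.304   0.0785] len 0.0937 dir deg 85.9
gauge handle mid [ 0.5386 -0.0444  0.028 ] len 0.0703 dir deg 1.6
tip-handle mid [ 0.5977 -0.0432  0.0155] len 0.1901 dir deg 1.3
bed front mid [0.657  0.2668 0.095 ] len 0.1662 dir deg 85.3
bed/platen mid [0.7055 0.2632 0.115 ] len 0.1519 dir deg 85.9
bed sides mid [0.6894 0.3476 0.095 ] len 0.0513 dir deg 175.3
```

Request:
{"api": "jog_arm", "payload": {
  "deltas": [
    {"dx":-0.8,"dy":-0.55,"gripper":100},
    {"dx":-0.8,"dy":-0.55},
    {"dx":-0.8,"dy":-0.55},
    {"dx":-0.8,"dy":-0.55},
    {"dx":-0.8,"dy":-0.55},
    {"dx":-0.8,"dy":-0.55},
    {"dx":-0.8,"dy":-0.55},
    {"dx":-0.8,"dy":-0.55}
  ]
}}

```text
invalid input at $.deltas[0]: expected keys gripper, dx, dy, dz, yaw
```

Request:
{"api": "jog_arm", "payload": {
  "deltas": [
    {"dx":-0.8,"dy":-0.55},
    {"dx":-0.8,"dy":-0.55},
    {"dx":-0.8,"dy":-0.55},
    {"yaw":8},
    {"yaw":8},
    {"yaw":8},
    {"yaw":8},
    {"yaw":8}
  ]
}}

```text
invalid input at $.deltas[0]: expected keys gripper, dx, dy, dz, yaw
```

```bash
cat >> h.py <<'E'
def go(x,y,z,ang=None):
    s=r.observe();R=np.array(s["eef_rot"]);p=np.array(s["eef_pos"])
    a=np.degrees(np.arctan2(R[1,1],R[0,1])); n=a if ang is None else ang
    yaw=(a-n+180)%360-180; k=np.radians(n)
    d=np.array([x,y,z])-p
    Ty=np.array([np.cos(k),np.sin(k)]);Tx=np.array([-Ty[1],Ty[0]])  # x = y cross z(down)
    print("t",round(s["time"],2),"tcp",p.round(4),"yang",a.round(2),"zax",R[:,2].round(4),"q7",round(s["joints"][6],2),"| yaw",yaw.round(2),"dx dy dz mm",(Tx@d[:2]*1e3).round(1),(Ty@d[:2]*1e3).round(1),(-d[2]*1e3).round(1),"units",(np.r_[Tx@d[:2],Ty@d[:2],-d[2]]*20).round(2),"F",np.round(s["ft_force"],1),"gap",round(s["finger_gap"],4))
E
python3 -c "
from h import *
go(.414,-.265,.18,7)"
```

```text
t 0.1 tcp [0.2921 0.6079 0.2218] yang 64.34 zax [-6.0e-04 -1.5e-03 -1.0e+00] q7 -0.08 | yaw 57.34 dx dy dz mm -881.3 14.6 41.8 units [-17.63   0.29   0.84] F [-0.1  1.3 -0.5] gap 0.0882
```

Request:
{"api": "jog_arm", "payload": {
  "deltas": [
    {"gripper":100,"dx":-0.8,"dy":-0.55,"dz":0,"yaw":0},
    {"gripper":100,"dx":-0.8,"dy":-0.55,"dz":0,"yaw":0},
    {"gripper":100,"dx":-0.8,"dy":-0.55,"dz":0,"yaw":0},
    {"gripper":100,"dx":-0.8,"dy":-0.55,"dz":0,"yaw":0},
    {"gripper":100,"dx":-0.8,"dy":-0.55,"dz":0,"yaw":0},
    {"gripper":100,"dx":-0.8,"dy":-0.55,"dz":0,"yaw":0},
    {"gripper":100,"dx":-0.8,"dy":-0.55,"dz":0,"yaw":0},
    {"gripper":100,"dx":-0.8,"dy":-0.55,"dz":0,"yaw":0}
  ]
}}

```text
time: 0.9
eef_pos: [0.4859, 0.2696, 0.2225]
eef_rot: [[-0.901, 0.433, -0.0], [0.433, 0.901, -0.0], [0.0, -0.0, -1.0]]
ft_force: [-0.2, 0.5, -0.5]
finger_gap: 0.0878
finger_force: 0.0
```

Request:
{"api": "jog_arm", "payload": {
  "deltas": [
    {"gripper":100,"dx":-0.8,"dy":-0.55,"dz":0,"yaw":0},
    {"gripper":100,"dx":-0.8,"dy":-0.55,"dz":0,"yaw":0},
    {"gripper":100,"dx":-0.8,"dy":-0.55,"dz":0,"yaw":0},
    {"gripper":100,"dx":0,"dy":0,"dz":0,"yaw":8},
    {"gripper":100,"dx":0,"dy":0,"dz":0,"yaw":8},
    {"gripper":100,"dx":0,"dy":0,"dz":0,"yaw":8},
    {"gripper":100,"dx":0,"dy":0,"dz":0,"yaw":8},
    {"gripper":100,"dx":0,"dy":0,"dz":0,"yaw":8}
  ]
}}

```text
time: 1.7
eef_pos: [0.5576, 0.1451, 0.2222]
eef_rot: [[-0.407, 0.914, -0.001], [0.914, 0.407, -0.0], [0.0, -0.001, -1.0]]
ft_force: [-0.2, 0.5, -0.2]
finger_gap: 0.0875
finger_force: 0.0
```

```bash
python3 -c "
from h import *
go(.414,-.265,.18,7)"
```

```text
t 1.7 tcp [0.5576 0.1451 0.2222] yang 24.01 zax [-8.e-04 -3.e-04 -1.e+00] q7 0.18 | yaw 17.01 dx dy dz mm -389.6 -192.5 42.2 units [-7.79 -3.85  0.84] F [-0.2  0.5 -0.2] gap 0.0875
```

Request:
{"api": "jog_arm", "payload": {
  "deltas": [
    {"gripper":100,"dx":0,"dy":0,"dz":0,"yaw":8.5},
    {"gripper":100,"dx":0,"dy":0,"dz":0,"yaw":8.5},
    {"gripper":100,"dx":-0.86,"dy":-0.43,"dz":0,"yaw":0},
    {"gripper":100,"dx":-0.86,"dy":-0.43,"dz":0,"yaw":0},
    {"gripper":100,"dx":-0.86,"dy":-0.43,"dz":0,"yaw":0},
    {"gripper":100,"dx":-0.86,"dy":-0.43,"dz":0,"yaw":0},
    {"gripper":100,"dx":-0.86,"dy":-0.43,"dz":0,"yaw":0},
    {"gripper":100,"dx":-0.86,"dy":-0.43,"dz":0,"yaw":0}
  ]
}}

```text
time: 2.5
eef_pos: [0.4618, -0.1286, 0.2226]
eef_rot: [[-0.128, 0.992, -0.0], [0.992, 0.128, 0.0], [0.0, 0.0, -1.0]]
ft_force: [1.2, -0.5, 0.5]
finger_gap: 0.0878
finger_force: 0.0
```

Request:
{"api": "jog_arm", "payload": {
  "deltas": [
    {"gripper":100,"dx":-0.86,"dy":-0.43,"dz":0,"yaw":0},
    {"gripper":100,"dx":-0.86,"dy":-0.43,"dz":0,"yaw":0},
    {"gripper":100,"dx":-0.86,"dy":-0.43,"dz":0.4,"yaw":0},
    {"gripper":100,"dx":0,"dy":0,"dz":0.4,"yaw":0},
    {"gripper":100,"dx":0,"dy":0,"dz":0,"yaw":0},
    {"gripper":100,"dx":0,"dy":0,"dz":0,"yaw":0}
  ]
}}

```text
time: 3.1
eef_pos: [0.4161, -0.2608, 0.1834]
eef_rot: [[-0.128, 0.992, -0.001], [0.992, 0.128, 0.001], [0.001, -0.001, -1.0]]
ft_force: [0.2, 0.2, -0.4]
finger_gap: 0.0878
finger_force: 0.0
```

```bash
python3 - <<'E'
from h import *
go(.414,-.265,.053,7)
c=cam("wrist"); im=snap("wrist","w1")
H,S,V=cv2.split(cv2.cvtColor(im,cv2.COLOR_RGB2HSV))
m=(((H<6)|(H>174))&(S>150)).astype('u1')*255
print("cam",(-c[1].T@c[2]).round(3))
for cn in sorted(cv2.findContours(m,0,2)[0],key=cv2.contourArea)[-2:]:
    rc=cv2.minAreaRect(cn);w=np.array([onz(c,*q,.083) for q in cv2.boxPoints(rc)])
    print(cv2.contourArea(cn),rc,w.round(4).tolist(),w.mean(0))
E
```

```text
t 3.1 tcp [ 0.4161 -0.2608  0.1834] yang 7.38 zax [-1.2e-03  5.0e-04 -1.0e+00] q7 0.76 | yaw 0.38 dx dy dz mm -3.9 -2.6 130.4 units [-0.08 -0.05  2.61] F [ 0.2  0.2 -0.4] gap 0.0878
cam [ 0.409 -0.196  0.345]
1217.5 ((470.0, 343.5), (37.0, 44.0), 90.0) [[0.5429, -0.358, 0.083], [0.5819, -0.3529, 0.083], [0.5917, -0.3907, 0.083], [0.5514, -0.396, 0.083]] [ 0.56697184 -0.37437538  0.083     ]
1302.0 ((175.0, 348.0), (44.0, 46.0), 0.0) [[0.281, -0.4413, 0.083], [0.2806, -0.3923, 0.083], [0.3198, -0.3871, 0.083], [0.3217, -0.4359, 0.083]] [ 0.3007649  -0.41415087  0.083     ]
```

View pics/w1.png

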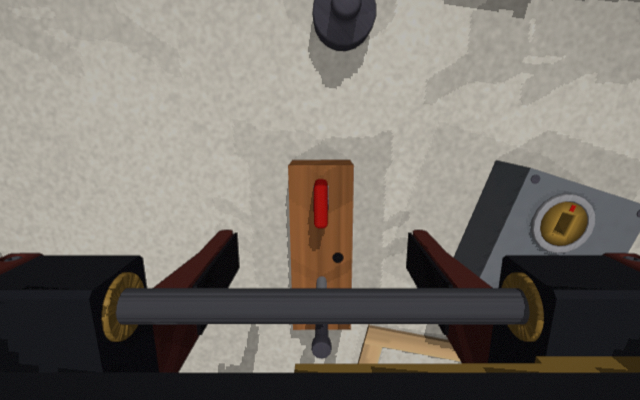

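The wrist view shows the key bow at about (320,204), upright in the image and centred between the fingers. The lock is at about (565,222), with a red mark at its +y end.

```bash
python3 - <<'E'
from h import *
c=cam("wrist"); im=cv2.imread("pics/w1.png")
H,S,V=cv2.split(cv2.cvtColor(im,cv2.COLOR_BGR2HSV))
def big(m,x0,y0,x1,y1):
    k=np.zeros_like(m);k[y0:y1,x0:x1]=m[y0:y1,x0:x1]
    return max(cv2.findContours(k,0,2)[0],key=cv2.contourArea)
A=lambda w:np.degrees(np.arctan2(w[1],w[0])).round(1)
cn=big((((H<8)|(H>172))&(S>120)).astype('u1')*255,300,170,340,240)
x,y,w,h=cv2.boundingRect(cn); print("key box",x,y,w,h)
a=onz(c,x+w/2,y,.049);b=onz(c,x+w/2,y,.083);d=onz(c,x+w/2,y+h,.083); print("key +y end bottom/top, -y end top",a.round(4),b.round(4),d.round(4))
rc=cv2.fitLine(cn,cv2.DIST_L2,0,.01,.01).ravel();p=onz(c,rc[2],rc[3],.083);q=onz(c,rc[2]-20*rc[0],rc[3]-20*rc[1],.083);print("key dir",A(q-p),p)
m=((H>12)&(H<35)&(S>110)&(V>60)).astype('u1')*255
cn=big(m,525,185,605,260);hull=cv2.convexHull(cn);e=cv2.fitEllipse(hull)
print("cyl",e,"c",onz(c,*e[0],.064),"d",[np.linalg.norm(onz(c,e[0][0]+s/2,e[0][1],.064)-onz(c,e[0][0]-s/2,e[0][1],.064)).round(4) for s in e[1]])
k=np.zeros_like(m);cv2.fillPoly(k,[hull],255);k=cv2.erode(k,np.ones((7,7)));s=((V<75)&(k>0)).astype('u1')*255
cn=max(cv2.findContours(s,0,2)[0],key=cv2.contourArea);rc=cv2.minAreaRect(cn)
w=np.array([onz(c,*q,.064) for q in cv2.boxPoints(rc)]);print("slot",cv2.contourArea(cn),rc,w.mean(0).round(4),np.linalg.norm(w[1]-w[0]).round(4),A(w[1]-w[0]),np.linalg.norm(w[2]-w[1]).round(4),A(w[2]-w[1]))
E
```

```text
key box 313 179 15 50
key +y end bottom/top, -y end top [ 0.4141 -0.2473  0.049 ] [ 0.4135 -0.2414  0.083 ] [ 0.4189 -0.2831  0.083 ]
key dir 98.4 [ 0.41458321 -0.26053703  0.083     ]
cyl ((563.6365966796875, 223.39932250976562), (40.21458435058594, 48.860389709472656), 54.77137756347656) c [ 0.63319644 -0.25625637  0.064     ] d [np.float64(0.0357), np.float64(0.0434)]
slot 185.0 ((562.9000244140625, 222.7000274658203), (10.28591251373291, 20.124608993530273), 26.56505012512207) [ 0.6323 -0.2558  0.064 ] 0.0174 80.4 0.0098 -18.0
```

Request:
{"api": "jog_arm", "payload": {
  "deltas": [
    {"gripper":50,"dx":-0.09,"dy":-0.02,"dz":0.5,"yaw":0},
    {"gripper":50,"dx":0,"dy":0,"dz":0.5,"yaw":0},
    {"gripper":50,"dx":0,"dy":0,"dz":0.5,"yaw":0},
    {"gripper":50,"dx":0,"dy":0,"dz":0.5,"yaw":0},
    {"gripper":50,"dx":0,"dy":0,"dz":0.4,"yaw":0},
    {"gripper":50,"dx":0,"dy":0,"dz":0.2,"yaw":0},
    {"gripper":50,"dx":0,"dy":0,"dz":0,"yaw":0},
    {"gripper":50,"dx":0,"dy":0,"dz":0,"yaw":0}
  ]
}}

```text
time: 3.95
eef_pos: [0.4166, -0.266, 0.0543]
eef_rot: [[-0.129, 0.992, 0.001], [0.992, 0.129, -0.0], [-0.0, 0.001, -1.0]]
ft_force: [-0.6, 0.4, -0.4]
finger_gap: 0.0441
finger_force: 0.0
```

```bash
python3 -c "
from h import *
go(.4155,-.2652,.053,7.2)"
```

```text
t 3.95 tcp [ 0.4166 -0.266   0.0543] yang 7.39 zax [ 1.3e-03 -3.0e-04 -1.0e+00] q7 0.95 | yaw 0.19 dx dy dz mm 1.0 -0.9 1.3 units [ 0.02 -0.02  0.03] F [-0.6  0.4 -0.4] gap 0.0441
```

Close, then check the forces.

Request:
{"api": "jog_arm", "payload": {
  "deltas": [
    {"gripper":0,"dx":0,"dy":0,"dz":0,"yaw":0},
    {"gripper":0,"dx":0,"dy":0,"dz":0,"yaw":0},
    {"gripper":0,"dx":0,"dy":0,"dz":0,"yaw":0},
    {"gripper":0,"dx":0,"dy":0,"dz":0,"yaw":0},
    {"gripper":0,"dx":0,"dy":0,"dz":0,"yaw":0},
    {"gripper":0,"dx":0,"dy":0,"dz":0,"yaw":0}
  ]
}}

```text
time: 4.55
eef_pos: [0.4158, -0.2661, 0.0536]
eef_rot: [[-0.128, 0.992, 0.0], [0.992, 0.128, 0.0], [0.0, 0.0, -1.0]]
ft_force: [-0.9, 1.4, 4.3]
finger_gap: 0.012
finger_force: 30.0
```

Request:
{"api": "jog_arm", "payload": {
  "deltas": [
    {"gripper":0,"dx":0,"dy":0,"dz":-0.1,"yaw":0},
    {"gripper":0,"dx":0,"dy":0,"dz":-0.2,"yaw":0},
    {"gripper":0,"dx":0,"dy":0,"dz":-0.4,"yaw":0},
    {"gripper":0,"dx":0,"dy":0,"dz":-0.6,"yaw":0},
    {"gripper":0,"dx":0,"dy":0,"dz":-0.6,"yaw":0},
    {"gripper":0,"dx":0,"dy":0,"dz":-0.4,"yaw":0},
    {"gripper":0,"dx":0,"dy":0,"dz":0,"yaw":8},
    {"gripper":0,"dx":0,"dy":0,"dz":0,"yaw":8}
  ]
}}

```text
time: 5.35
eef_pos: [0.416, -0.2663, 0.1699]
eef_rot: [[0.156, 0.988, 0.002], [0.988, -0.156, -0.0], [0.0, 0.002, -1.0]]
ft_force: [0.3, 0.7, -0.9]
finger_gap: 0.0117
finger_force: 30.0
```

```bash
python3 -c "
from h import *
go(.600,-.262,.16,-8.7)"
```

```text
t 5.35 tcp [ 0.416  -0.2663  0.1699] yang -8.99 zax [ 0.0024 -0.     -1.    ] q7 0.54 | yaw -0.29 dx dy dz mm 32.1 181.2 9.9 units [0.64 3.62 0.2 ] F [ 0.3  0.7 -0.9] gap 0.0117
```

Request:
{"api": "jog_arm", "payload": {
  "deltas": [
    {"gripper":0,"dx":0,"dy":0.86,"dz":0,"yaw":0},
    {"gripper":0,"dx":0,"dy":0.86,"dz":0,"yaw":0},
    {"gripper":0,"dx":0,"dy":0.86,"dz":0,"yaw":0},
    {"gripper":0,"dx":0,"dy":0.86,"dz":0,"yaw":0},
    {"gripper":0,"dx":0,"dy":0.86,"dz":0,"yaw":0},
    {"gripper":0,"dx":-0.2,"dy":0,"dz":0,"yaw":0},
    {"gripper":0,"dx":0,"dy":0,"dz":0,"yaw":0},
    {"gripper":0,"dx":0,"dy":0,"dz":0,"yaw":0}
  ]
}}

```text
time: 6.15
eef_pos: [0.6251, -0.309, 0.1688]
eef_rot: [[0.153, 0.988, -0.001], [0.988, -0.153, -0.0], [-0.0, -0.001, -1.0]]
ft_force: [-0.5, 0.3, 0.1]
finger_gap: 0.0114
finger_force: 30.0
```

```bash
cat > lk.py <<'E'
from h import *
go(.632,-.256,.115,-8.7)
c=cam("wrist"); im=snap("wrist","w2")[:,:,::-1].copy()
H,S,V=cv2.split(cv2.cvtColor(im,cv2.COLOR_BGR2HSV))
A=lambda w:np.degrees(np.arctan2(w[1],w[0])).round(1)
m=((H>12)&(H<35)&(S>110)&(V>60)).astype('u1')*255; m[260:]=0
cn=max(cv2.findContours(m,0,2)[0],key=cv2.contourArea);hull=cv2.convexHull(cn);e=cv2.fitEllipse(hull)
print("cyl",e,"c",onz(c,*e[0],.064),"d",[np.linalg.norm(onz(c,e[0][0]+s/2,e[0][1],.064)-onz(c,e[0][0]-s/2,e[0][1],.064)).round(4) for s in e[1]])
k=np.zeros_like(m);cv2.fillPoly(k,[hull],255);k=cv2.erode(k,np.ones((9,9)))
for th in(50,65,80):
    s=((V<th)&(k>0)).astype('u1')*255
    cn=max(cv2.findContours(s,0,2)[0],key=cv2.contourArea);rc=cv2.minAreaRect(cn)
    w=np.array([onz(c,*q,.064) for q in cv2.boxPoints(rc)]);print("slot",th,rc,w.mean(0).round(4),np.linalg.norm(w[1]-w[0]).round(4),A(w[1]-w[0]),np.linalg.norm(w[2]-w[1]).round(4),A(w[2]-w[1]))
E
python3 lk.py
```

```text
t 6.15 tcp [ 0.6251 -0.309   0.1688] yang -8.77 zax [-1.e-03 -2.e-04 -1.e+00] q7 0.54 | yaw -0.07 dx dy dz mm 53.4 -1.2 53.8 units [ 1.07 -0.02  1.08] F [-0.5  0.3  0.1] gap 0.0114
cyl ((106.29339599609375, 204.30606079101562), (111.44329833984375, 167.638427734375), 136.58837890625) c [ 0.44840287 -0.28404391  0.064     ] d [np.float64(0.0925), np.float64(0.1392)]
slot 50 ((122.75001525878906, 240.75003051757812), (10.60660171508789, 8.485280990600586), 45.0) [ 0.4524 -0.3171  0.064 ] 0.008 33.7 0.0087 -60.0
slot 65 ((123.0, 240.5), (9.0, 10.0), 90.0) [ 0.4527 -0.3169  0.064 ] 0.0085 -8.7 0.0082 -106.8
slot 80 ((133.5, 200.00001525878906), (128.69271850585938, 22.262598037719727), 65.55604553222656) [ 0.4721 -0.2862  0.064 ] 0.0186 13.9 0.1039 -81.4
```

View pics/w2.png

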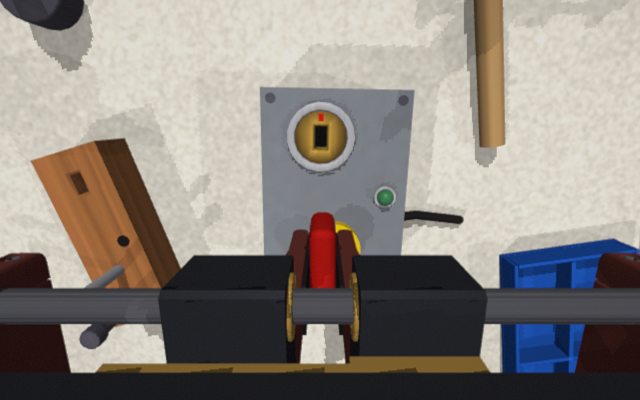

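The lock is at about (321,137), with the dark slot upright and its red mark on top. The key is held squarely at about (322,250).

```bash
sed -i 's/^c=cam.*/c=cam("wrist"); im=cv2.imread("pics\/w2.png")/; s/m\[260:\]=0/m[:90]=0;m[180:]=0;m[:,:280]=0;m[:,360:]=0/' lk.py
cat >> lk.py <<'E'
k=((((H<8)|(H>172))&(S>120))*255).astype('u1');k[:190]=0;k[:,:300]=0;k[:,350:]=0
x,y,w,h=cv2.boundingRect(max(cv2.findContours(k,0,2)[0],key=cv2.contourArea));print(x,y,w,h)
zt=.1688+.030
for z in(zt,zt-.034): print("key +y end at z",z,onz(c,x+w/2,y,z).round(4))
E
python3 lk.py
```

```text
t 6.2 tcp [ 0.6253 -0.3086  0.1689] yang -8.75 zax [-5.e-04  3.e-04 -1.e+00] q7 0.54 | yaw -0.05 dx dy dz mm 53.0 -1.3 53.9 units [ 1.06 -0.03  1.08] F [ 0.3 -1.1 -0.9] gap 0.012
cyl ((320.3463134765625, 136.42922973632812), (50.7387580871582, 51.781646728515625), 176.3918914794922) c [ 0.63256574 -0.25599293  0.064     ] d [np.float64(0.04), np.float64(0.0409)]
slot 50 ((320.5, 136.0), (20.0, 11.0), 90.0) [ 0.6327 -0.2557  0.064 ] 0.0086 -8.7 0.0155 -98.6
slot 65 ((320.5, 136.0), (20.0, 11.0), 90.0) [ 0.6327 -0.2557  0.064 ] 0.0086 -8.7 0.0155 -98.6
slot 80 ((320.0, 136.5), (21.0, 12.0), 90.0) [ 0.6323 -0.2561  0.064 ] 0.0094 -8.7 0.0163 -98.6
300 212 50 77
key +y end at z 0.1988 [ 0.6316 -0.2805  0.1988]
key +y end at z 0.1648 [ 0.6304 -0.2899  0.1648]
```

Request:
{"api": "jog_arm", "payload": {
  "deltas": [
    {"gripper":0,"dx":0.53,"dy":-0.01,"dz":0,"yaw":0},
    {"gripper":0,"dx":0.53,"dy":-0.01,"dz":0.2,"yaw":0},
    {"gripper":0,"dx":0,"dy":0,"dz":0.5,"yaw":0},
    {"gripper":0,"dx":0,"dy":0,"dz":0.3,"yaw":0},
    {"gripper":0,"dx":0,"dy":0,"dz":0,"yaw":0},
    {"gripper":0,"dx":0,"dy":0,"dz":0,"yaw":0}
  ]
}}

```text
time: 6.8
eef_pos: [0.633, -0.2568, 0.119]
eef_rot: [[0.152, 0.988, -0.0], [0.988, -0.152, -0.0], [-0.001, -0.0, -1.0]]
ft_force: [-0.1, -0.7, -0.5]
finger_gap: 0.012
finger_force: 30.0
```

```bash
python3 -c "
from h import *
go(.6326,-.2561,.0726,-8.7)"
```

```text
t 6.8 tcp [ 0.633  -0.2568  0.119 ] yang -8.75 zax [-2.e-04 -5.e-04 -1.e+00] q7 0.49 | yaw -0.05 dx dy dz mm 0.7 -0.5 46.4 units [ 0.01 -0.01  0.93] F [-0.1 -0.7 -0.5] gap 0.012
```

Request:
{"api": "jog_arm", "payload": {
  "deltas": [
    {"gripper":0,"dx":0.01,"dy":-0.01,"dz":0.12,"yaw":0},
    {"gripper":0,"dx":0,"dy":0,"dz":0.1,"yaw":0},
    {"gripper":0,"dx":0,"dy":0,"dz":0.1,"yaw":0},
    {"gripper":0,"dx":0,"dy":0,"dz":0.1,"yaw":0},
    {"gripper":0,"dx":0,"dy":0,"dz":0.1,"yaw":0}
  ]
}}

```text
time: 7.3
eef_pos: [0.6336, -0.256, 0.0926]
eef_rot: [[0.151, 0.989, 0.001], [0.989, -0.151, -0.001], [-0.001, 0.001, -1.0]]
ft_force: [-0.3, -1.8, 0.3]
finger_gap: 0.0118
finger_force: 30.0
```

Request:
{"api": "jog_arm", "payload": {
  "deltas": [
    {"gripper":0,"dx":0,"dy":0,"dz":0.1,"yaw":0},
    {"gripper":0,"dx":0,"dy":0,"dz":0.1,"yaw":0},
    {"gripper":0,"dx":0,"dy":0,"dz":0.1,"yaw":0},
    {"gripper":0,"dx":0,"dy":0,"dz":0.06,"yaw":0},
    {"gripper":0,"dx":0,"dy":0,"dz":0,"yaw":0}
  ]
}}

```text
time: 7.8
eef_pos: [0.632, -0.2597, 0.0746]
eef_rot: [[0.153, 0.988, -0.0], [0.988, -0.153, -0.006], [-0.006, 0.001, -1.0]]
ft_force: [-1.8, -6.7, 0.0]
finger_gap: 0.0117
finger_force: 32.1
```

Request:
{"api": "jog_arm", "payload": {
  "deltas": [
    {"gripper":0,"dx":-0.06,"dy":0,"dz":0,"yaw":0},
    {"gripper":0,"dx":0,"dy":0,"dz":0.04,"yaw":0},
    {"gripper":0,"dx":0,"dy":0,"dz":0.04,"yaw":0},
    {"gripper":0,"dx":0,"dy":0,"dz":0,"yaw":0}
  ]
}}

```text
time: 8.2
eef_pos: [0.6321, -0.2599, 0.0702]
eef_rot: [[0.152, 0.988, -0.001], [0.988, -0.152, -0.002], [-0.002, -0.0, -1.0]]
ft_force: [-1.9, -5.9, 1.5]
finger_gap: 0.012
finger_force: 32.2
```

```bash
python3 - <<'E'
from h import *
go(.6326,-.2561,.0726,-8.7)
w=snap("wrist","w3"); s=snap("side","s3"); c=cam("side"); u,v=proj(c,[.6326,-.256,.08]).astype(int); print(u,v)
a=cv2.resize(s[v-40:v+35,u-50:u+50],None,fx=4,fy=4,interpolation=cv2.INTER_CUBIC)
b=w[150:375,160:480]; b=cv2.resize(b,(427,300))
cv2.imwrite("pics/cmb.png",np.hstack([a,b])[:,:,::-1][:,:800])
E
```

```text
t 8.2 tcp [ 0.6321 -0.2599  0.0702] yang -8.72 zax [-6.0e-04 -2.2e-03 -1.0e+00] q7 0.52 | yaw -0.02 dx dy dz mm 3.8 -0.1 -2.4 units [ 0.08 -0.   -0.05] F [-1.9 -5.9  1.5] gap 0.012
339 174
```

View pics/cmb.png

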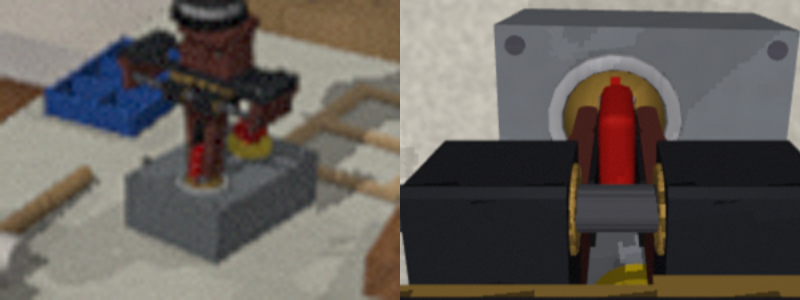

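The side view shows the key in the switch. The wrist view shows the bow centred between the pads over the cylinder. I'll press gently to find the seat.

Request:
{"api": "jog_arm", "payload": {
  "deltas": [
    {"gripper":0,"dx":-0.02,"dy":0,"dz":0.04,"yaw":0},
    {"gripper":0,"dx":0,"dy":0,"dz":0,"yaw":0}
  ]
}}

```text
time: 8.5
eef_pos: [0.6322, -0.2601, 0.0691]
eef_rot: [[0.151, 0.989, -0.0], [0.989, -0.151, -0.001], [-0.001, -0.0, -1.0]]
ft_force: [-4.1, -2.7, 7.5]
finger_gap: 0.0114
finger_force: 32.2
```

Request:
{"api": "jog_arm", "payload": {
  "deltas": [
    {"gripper":0,"dx":0,"dy":0,"dz":0.04,"yaw":0},
    {"gripper":0,"dx":0,"dy":0,"dz":0,"yaw":0}
  ]
}}

```text
time: 8.7
eef_pos: [0.6322, -0.2602, 0.0688]
eef_rot: [[0.151, 0.988, 0.0], [0.988, -0.151, -0.0], [0.0, 0.0, -1.0]]
ft_force: [-8.4, -0.0, 19.9]
finger_gap: 0.0116
finger_force: 32.3
```

Request:
{"api": "jog_arm", "payload": {
  "deltas": [
    {"gripper":0,"dx":0,"dy":-0.02,"dz":-0.02,"yaw":0},
    {"gripper":0,"dx":0,"dy":0,"dz":0,"yaw":6},
    {"gripper":0,"dx":0,"dy":0,"dz":0,"yaw":6},
    {"gripper":0,"dx":0,"dy":0,"dz":0,"yaw":6},
    {"gripper":0,"dx":0,"dy":0,"dz":0,"yaw":6},
    {"gripper":0,"dx":0,"dy":0,"dz":0,"yaw":6}
  ]
}}

```text
time: 9.3
eef_pos: [0.6306, -0.2599, 0.069]
eef_rot: [[0.628, 0.778, -0.001], [0.778, -0.628, 0.0], [-0.001, -0.001, -1.0]]
ft_force: [-8.2, -0.2, 16.1]
finger_gap: 0.0118
finger_force: 32.3
```

```bash
python3 -c "
from h import *
go(.6326,-.2601,.0688,-68.7);print(r.observe()['ft_torque'])"
```

```text
t 9.3 tcp [ 0.6306 -0.2599  0.069 ] yang -38.93 zax [-1.1e-03  1.0e-04 -1.0e+00] q7 0.09 | yaw 29.77 dx dy dz mm 1.8 0.9 0.2 units [0.04 0.02 0.  ] F [-8.2 -0.2 16.1] gap 0.0118
[-0.21860409  2.31206518  0.11352858]
```

Request:
{"api": "jog_arm", "payload": {
  "deltas": [
    {"gripper":0,"dx":0,"dy":0,"dz":0,"yaw":6},
    {"gripper":0,"dx":0,"dy":0,"dz":0,"yaw":6},
    {"gripper":0,"dx":0,"dy":0,"dz":0,"yaw":6},
    {"gripper":0,"dx":0,"dy":0,"dz":0,"yaw":6},
    {"gripper":0,"dx":0,"dy":0,"dz":0,"yaw":6},
    {"gripper":0,"dx":0,"dy":0,"dz":0,"yaw":4},
    {"gripper":0,"dx":0,"dy":0,"dz":0,"yaw":0}
  ]
}}

```text
time: 10.0
eef_pos: [0.6296, -0.2585, 0.0688]
eef_rot: [[0.955, 0.296, -0.004], [0.296, -0.955, 0.003], [-0.003, -0.004, -1.0]]
ft_force: [-11.3, 2.9, 19.6]
finger_gap: 0.0122
finger_force: 32.9
```

```bash
python3 -c "
from h import *
go(.6326,-.2601,.0688,-68.7);print(r.observe()['ft_torque'])"
```

```text
t 10.0 tcp [ 0.6296 -0.2585  0.0688] yang -72.77 zax [-0.0036  0.0026 -1.    ] q7 -0.4 | yaw -4.07 dx dy dz mm 2.2 2.6 0.0 units [0.04 0.05 0.  ] F [-11.3   2.9  19.6] gap 0.0122
[0.7045768  3.00216668 0.07266138]
```

Request:
{"api": "jog_arm", "payload": {
  "deltas": [
    {"gripper":0,"dx":0,"dy":0,"dz":0,"yaw":5},
    {"gripper":0,"dx":0,"dy":0,"dz":0,"yaw":5},
    {"gripper":0,"dx":0,"dy":0,"dz":0,"yaw":0}
  ]
}}

```text
time: 10.3
eef_pos: [0.63, -0.2573, 0.0685]
eef_rot: [[0.992, 0.127, -0.004], [0.127, -0.992, 0.004], [-0.003, -0.005, -1.0]]
ft_force: [-9.7, 4.8, 19.6]
finger_gap: 0.012
finger_force: 34.5
```

```bash
python3 -c "
from h import *
go(.6326,-.2601,.0688,-68.7);print(r.observe()['ft_torque'])"
```

```text
t 10.3 tcp [ 0.63   -0.2573  0.0685] yang -82.71 zax [-0.0036  0.0042 -1.    ] q7 -0.55 | yaw -14.01 dx dy dz mm 1.4 3.6 -0.3 units [ 0.03  0.07 -0.01] F [-9.7  4.8 19.6] gap 0.012
[1.23943449 2.75592041 0.37201397]
```

Request:
{"api": "jog_arm", "payload": {
  "deltas": [
    {"gripper":0,"dx":0,"dy":0,"dz":-0.03,"yaw":0},
    {"gripper":40,"dx":0,"dy":0,"dz":0,"yaw":0},
    {"gripper":40,"dx":0,"dy":0,"dz":0,"yaw":0},
    {"gripper":40,"dx":0,"dy":0,"dz":0,"yaw":0},
    {"gripper":40,"dx":0,"dy":0,"dz":0,"yaw":0},
    {"gripper":40,"dx":0,"dy":0,"dz":-0.4,"yaw":0},
    {"gripper":40,"dx":0,"dy":0,"dz":-1,"yaw":0},
    {"gripper":40,"dx":0,"dy":0,"dz":-0.6,"yaw":0}
  ]
}}

```text
time: 11.1
eef_pos: [0.6323, -0.2603, 0.1732]
eef_rot: [[0.992, 0.127, 0.003], [0.127, -0.992, -0.002], [0.002, 0.002, -1.0]]
ft_force: [0.6, 0.4, 0.2]
finger_gap: 0.0354
finger_force: 0.0
```

```bash
python3 - <<'E'
from h import *
go(.53,-.26,.17,-88.5)
c=cam("wrist"); print("cam",(-c[1].T@c[2]).round(3)); w=snap("wrist","w4")
u,v=proj(c,[.6322,-.258,.07]); print(u,v)
E
```

```text
t 11.1 tcp [ 0.6323 -0.2603  0.1732] yang -82.7 zax [ 0.0027 -0.0019 -1.    ] q7 -0.61 | yaw 5.8 dx dy dz mm -102.3 -2.9 3.2 units [-2.05 -0.06  0.06] F [0.6 0.4 0.2] gap 0.0354
cam [ 0.698 -0.252  0.335]
318.84095757026796 203.39420346656237
```

View pics/w4.png

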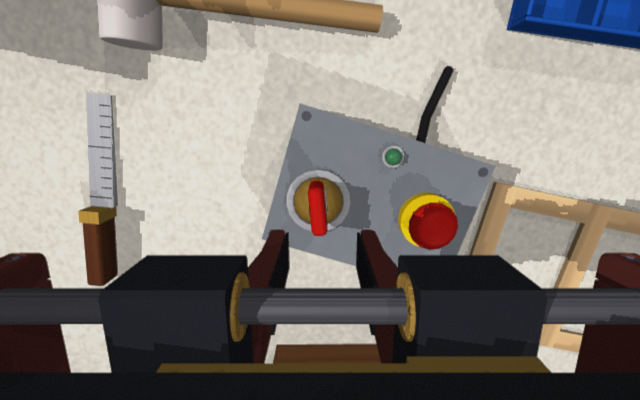

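The key stands upright in the lock at about (318,208), turned roughly 70° from where it started. I'll check its angle and height, and the gauge pose, from the same picture.

```bash
python3 - <<'E'
from h import *
c=cam("wrist"); im=cv2.imread("pics/w4.png")
H,S,V=cv2.split(cv2.cvtColor(im,cv2.COLOR_BGR2HSV))
k=((((H<8)|(H>172))&(S>120))*255).astype('u1');k[:170]=0;k[250:]=0;k[:,:295]=0;k[:,345:]=0
cn=max(cv2.findContours(k,0,2)[0],key=cv2.contourArea);q=cv2.approxPolyDP(cn,2.5,True).reshape(-1,2);print(q.tolist())
for v in range(178,242,5):
    xs=np.where(k[v])[0]; 
    if len(xs): print(v,xs[0],xs[-1],end=' | ')
print()
A=lambda w:np.degrees(np.arctan2(w[1],w[0])).round(1)
l=cv2.fitLine(cn,cv2.DIST_L2,0,.01,.01).ravel();a=onz(c,l[2]-20*l[0],l[3]-20*l[1],.1);b=onz(c,l[2]+20*l[0],l[3]+20*l[1],.1);print("line",A(a-b),A(b-a),((a+b)/2).round(4))
# tilted-key check: wrist far end / near end at top & bottom heights if home (bow .068-.102)
ys=np.where(k.any(1))[0];x0=np.where(k[ys[0]])[0].mean();x1=np.where(k[ys[-1]])[0].mean()
for z in(.068,.102):print(z,"far",onz(c,x0,ys[0],z).round(4),"near",onz(c,x1,ys[-1],z).round(4))
# gauge
g=((S<60)&(V>90)).astype('u1')*255
hd=((H<15)&(S>90)&(V<150)).astype('u1')*255;hd[:215]=0;hd[290:]=0;hd[:,:70]=0;hd[:,130:]=0
cn=max(cv2.findContours(hd,0,2)[0],key=cv2.contourArea);rc=cv2.minAreaRect(cn);w=np.array([onz(c,*p,.028) for p in cv2.boxPoints(rc)]);print("handle",w.round(4).tolist(),w.mean(0))
print("tip",onz(c,100,92,.003).round(4),"ferrule",onz(c,97,208,.028).round(4))
s=cv2.imread("pics/side0.png")
snap("side","s4")
E
```

```text
[[312, 181], [308, 190], [312, 232], [322, 235], [326, 231], [321, 182]]
183 310 322 | 188 309 323 | 193 308 323 | 198 309 324 | 203 309 324 | 208 309 324 | 213 310 325 | 218 311 325 | 223 311 326 | 228 312 326 | 233 313 325 | 
line 10.7 -169.3 [ 0.6361 -0.2583  0.1   ]
0.068 far [ 0.6518 -0.2548  0.068 ] near [ 0.6052 -0.2632  0.068 ]
0.102 far [ 0.6576 -0.2546  0.102 ] near [ 0.6169 -0.2619  0.102 ]
handle [[0.5773, -0.0339, 0.028], [0.5836, -0.0635, 0.028], [0.5147, -0.0677, 0.028], [0.5079, -0.0366, 0.028]] [ 0.5458655  -0.05041982  0.028     ]
tip [ 0.7006 -0.0384  0.003 ] ferrule [ 0.5919 -0.0484  0.028 ]
```

Request:
{"api": "jog_arm", "payload": {
  "deltas": [
    {"gripper":60,"dx":0,"dy":0,"dz":0,"yaw":5.8},
    {"gripper":60,"dx":-0.42,"dy":-0.73,"dz":0,"yaw":0},
    {"gripper":60,"dx":-0.42,"dy":-0.73,"dz":0,"yaw":0},
    {"gripper":60,"dx":-0.42,"dy":-0.73,"dz":0,"yaw":0},
    {"gripper":60,"dx":-0.42,"dy":-0.73,"dz":0,"yaw":0},
    {"gripper":60,"dx":-0.42,"dy":-0.73,"dz":0.3,"yaw":0},
    {"gripper":60,"dx":-0.42,"dy":-0.73,"dz":0.3,"yaw":0},
    {"gripper":60,"dx":0,"dy":0,"dz":0,"yaw":0}
  ]
}}

```text
time: 12.0
eef_pos: [0.4959, -0.0378, 0.1367]
eef_rot: [[0.999, 0.033, -0.006], [0.033, -0.999, 0.004], [-0.006, -0.004, -1.0]]
ft_force: [1.1, 0.6, 0.1]
finger_gap: 0.0527
finger_force: 0.0
```

```bash
python3 - <<'E'
from h import *
go(.543,-.0445,.004,-88.5)
c=cam("wrist"); im=snap("wrist","w5")[:,:,::-1].copy()
H,S,V=cv2.split(cv2.cvtColor(im,cv2.COLOR_BGR2HSV))
hd=((H<15)&(S>90)&(V<150)).astype('u1')*255;hd[285:]=0;hd[:,:250]=0;hd[:,390:]=0
cn=max(cv2.findContours(hd,0,2)[0],key=cv2.contourArea);rc=cv2.minAreaRect(cn);print(rc)
bl=((S<50)&(V>120)).astype('u1')*255
s=np.array(snap("side","s5"));cs=cam("side")
h=cv2.cvtColor(s,cv2.COLOR_RGB2HSV);k=(((h[...,0]<8)|(h[...,0]>172))&(h[...,1]>120)).astype('u1')
u,v=proj(cs,[.634,-.259,.085]).astype(int);k2=np.zeros_like(k);k2[v-18:v+18,u-12:u+12]=k[v-18:v+18,u-12:u+12]
ys=np.where(k2.any(1))[0];print("side red rows",ys.min(),ys.max(),"expected top/bot",proj(cs,[.634,-.259,.102]),proj(cs,[.634,-.259,.068]))
E
```

```text
t 12.0 tcp [ 0.4959 -0.0378  0.1367] yang -88.09 zax [-0.0065  0.0037 -1.    ] q7 -0.93 | yaw 0.41 dx dy dz mm 46.9 7.9 132.7 units [0.94 0.16 2.65] F [1.1 0.6 0.1] gap 0.0527
((330.0, 145.5), (83.0, 20.0), 90.0)
side red rows 155 190 expected top/bot [339.45573579 169.60206112] [339.24660498 177.14975492]
```

View pics/w5.png

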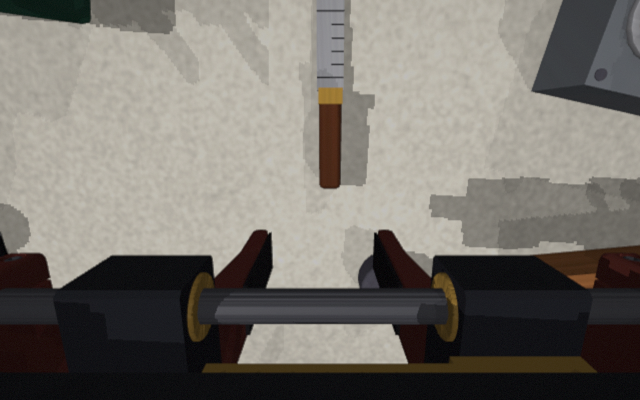

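The handle is at (330,104–187) with its ferrule at 88–104. It is aligned with the tool and sits slightly right of centre.

```bash
python3 - <<'E'
from h import *
c=cam("wrist");cs=cam("side")
for p in((330,88),(330,104),(330,187)):print(p,onz(c,*p,.028).round(4),onz(c,*p,.014).round(4))
go(.543,-.0445,.004,-88.5)
s=cv2.imread("pics/s5.png");h=cv2.cvtColor(s,cv2.COLOR_BGR2HSV)
k=((h[...,0]<6)|(h[...,0]>174))&(h[...,1]>150)
for v in range(155,195): print(v,''.join('#' if q else '.' for q in k[v,322:362]))
E
```

```text
(330, 88) [ 0.5906 -0.0461  0.028 ] [ 0.5918 -0.0464  0.014 ]
(330, 104) [ 0.5786 -0.0466  0.028 ] [ 0.5792 -0.0468  0.014 ]
(330, 187) [ 0.5119 -0.0489  0.028 ] [ 0.5092 -0.0493  0.014 ]
t 12.1 tcp [ 0.4997 -0.0426  0.1391] yang -88.34 zax [-2.e-04  4.e-04 -1.e+00] q7 -0.93 | yaw 0.16 dx dy dz mm 43.3 3.1 135.1 units [0.87 0.06 2.7 ] F [-0.2  0.2  0.4] gap 0.0526
155 ........................................
156 .............................#..........
157 ........................................
158 ..............#.........................
159 ......................#.#...............
160 ..............................#.........
161 ...............#.#......................
162 ........................#...............
163 .........................#..............
164 ........................................
165 ..............#........................#
166 ........................................
167 ........................................
168 ........................................
169 ........................................
170 ........................................
171 .........
[... 366 characters left out ...]
.........................
180 ........................................
181 ............#...........................
182 ........................................
183 ........................................
184 ........................................
185 ....................#...................
186 ........................................
187 ........................................
188 ....................#...................
189 ........................................
190 ........................................
191 ....................#...................
192 ........................................
193 ........................................
194 ..................#.....................
```

```bash
python3 - <<'E'
from h import *
c=cam("wrist"); im=snap("wrist","w6")[:,:,::-1].copy()
H,S,V=cv2.split(cv2.cvtColor(im,cv2.COLOR_BGR2HSV))
hd=((H<15)&(S>90)&(V<150)).astype('u1')*255;hd[240:]=0;hd[:,:285]=0;hd[:,370:]=0
hd=cv2.morphologyEx(hd,2,np.ones((5,5)))
cn=max(cv2.findContours(hd,0,2)[0],key=cv2.contourArea);x,y,w,h=cv2.boundingRect(cn);print(x,y,w,h)
l=cv2.fitLine(cn,cv2.DIST_L2,0,.01,.01).ravel();a=onz(c,l[2]-30*l[0],l[3]-30*l[1],.028);b=onz(c,l[2]+30*l[0],l[3]+30*l[1],.028);print(a.round(4),b.round(4),np.degrees(np.arctan2(*(a-b)[1::-1])))
print(onz(c,x+w/2,y-16,.028),onz(c,x+w/2,y+h,.028))
go(.543,-.0445,.004,-88.5)
E
```

```text
313 110 21 82
[ 0.5222 -0.0458  0.028 ] [ 0.5703 -0.046   0.028 ] 179.76262108494902
[ 0.58596433 -0.04120431  0.028     ] [ 0.5075044  -0.04355684  0.028     ]
t 12.15 tcp [ 0.5005 -0.0438  0.1396] yang -88.45 zax [ 1.2e-03 -2.0e-04 -1.0e+00] q7 -0.93 | yaw 0.05 dx dy dz mm 42.5 1.8 135.6 units [0.85 0.04 2.71] F [ 0.  -0.6  0.8] gap 0.0526
```

Request:
{"api": "jog_arm", "payload": {
  "deltas": [
    {"gripper":60,"dx":0.89,"dy":0.03,"dz":0,"yaw":0},
    {"gripper":60,"dx":0,"dy":0,"dz":0.7,"yaw":0},
    {"gripper":60,"dx":0,"dy":0,"dz":0.7,"yaw":0},
    {"gripper":60,"dx":0,"dy":0,"dz":0.7,"yaw":0},
    {"gripper":60,"dx":0,"dy":0,"dz":0.4,"yaw":0},
    {"gripper":60,"dx":0,"dy":0,"dz":0.1,"yaw":0},
    {"gripper":60,"dx":0,"dy":0,"dz":0,"yaw":0},
    {"gripper":60,"dx":0,"dy":0,"dz":0,"yaw":0}
  ]
}}

```text
time: 12.95
eef_pos: [0.5456, -0.0449, 0.0102]
eef_rot: [[1.0, 0.026, 0.002], [0.026, -1.0, -0.0], [0.002, 0.0, -1.0]]
ft_force: [0.1, 0.7, -0.4]
finger_gap: 0.0528
finger_force: 0.0
```

Request:
{"api": "jog_arm", "payload": {
  "deltas": [
    {"gripper":60,"dx":0,"dy":0,"dz":0.1,"yaw":0},
    {"gripper":0,"dx":0,"dy":0,"dz":0,"yaw":0},
    {"gripper":0,"dx":0,"dy":0,"dz":0,"yaw":0},
    {"gripper":0,"dx":0,"dy":0,"dz":0,"yaw":0},
    {"gripper":0,"dx":0,"dy":0,"dz":0,"yaw":0},
    {"gripper":0,"dx":0,"dy":0,"dz":0,"yaw":0},
    {"gripper":0,"dx":0,"dy":0,"dz":0,"yaw":0}
  ]
}}

```text
time: 13.65
eef_pos: [0.5445, -0.0436, 0.0041]
eef_rot: [[1.0, 0.027, 0.0], [0.027, -1.0, 0.0], [0.0, -0.0, -1.0]]
ft_force: [-0.2, 0.7, 2.2]
finger_gap: 0.0182
finger_force: 29.9
```

Request:
{"api": "jog_arm", "payload": {
  "deltas": [
    {"gripper":0,"dx":0,"dy":0,"dz":-0.3,"yaw":0},
    {"gripper":0,"dx":0,"dy":0,"dz":-0.7,"yaw":0},
    {"gripper":0,"dx":0,"dy":0,"dz":-0.8,"yaw":0},
    {"gripper":0,"dx":0,"dy":0,"dz":-0.8,"yaw":0},
    {"gripper":0,"dx":0,"dy":0,"dz":0,"yaw":6},
    {"gripper":0,"dx":-0.75,"dy":0,"dz":0,"yaw":0},
    {"gripper":0,"dx":0,"dy":-0.5,"dz":0,"yaw":0}
  ]
}}

```text
time: 14.35
eef_pos: [0.5036, -0.0192, 0.1343]
eef_rot: [[0.996, -0.086, -0.004], [-0.086, -0.996, 0.001], [-0.004, -0.0, -1.0]]
ft_force: [-0.3, 0.1, -2.4]
finger_gap: 0.0177
finger_force: 30.0
```

Request:
{"api": "jog_arm", "payload": {
  "deltas": [
    {"gripper":0,"dx":0,"dy":-0.8,"dz":0,"yaw":0},
    {"gripper":0,"dx":0,"dy":-0.8,"dz":0,"yaw":0},
    {"gripper":0,"dx":0,"dy":-0.8,"dz":0,"yaw":0},
    {"gripper":0,"dx":0,"dy":-0.8,"dz":0,"yaw":0},
    {"gripper":0,"dx":0,"dy":-0.8,"dz":0,"yaw":0},
    {"gripper":0,"dx":0,"dy":-0.8,"dz":0,"yaw":0},
    {"gripper":0,"dx":0,"dy":-0.5,"dz":0,"yaw":0},
    {"gripper":0,"dx":0,"dy":0,"dz":0,"yaw":0}
  ]
}}

```text
time: 15.15
eef_pos: [0.529, 0.2531, 0.134]
eef_rot: [[0.997, -0.071, -0.0], [-0.071, -0.997, 0.001], [-0.0, -0.001, -1.0]]
ft_force: [-0.4, -0.3, -2.9]
finger_gap: 0.018
finger_force: 30.0
```

Request:
{"api": "jog_arm", "payload": {
  "deltas": [
    {"gripper":0,"dx":0,"dy":0,"dz":0,"yaw":0},
    {"gripper":0,"dx":0,"dy":0,"dz":0,"yaw":0}
  ]
}}

```text
time: 15.35
eef_pos: [0.5294, 0.2466, 0.1344]
eef_rot: [[0.997, -0.08, -0.0], [-0.08, -0.997, -0.0], [-0.0, 0.0, -1.0]]
ft_force: [0.0, 0.1, -1.7]
finger_gap: 0.0179
finger_force: 30.0
```

```bash
python3 - <<'E'
from h import *
go(.532,.2765,.105,-94.5)
snap("wrist","w7")
E
```

```text
t 15.35 tcp [0.5294 0.2466 0.1344] yang -94.59 zax [-0.e+00 -4.e-04 -1.e+00] q7 -1.49 | yaw -0.09 dx dy dz mm 0.3 -30.0 29.4 units [ 0.01 -0.6   0.59] F [ 0.   0.1 -1.7] gap 0.0179
```

View pics/w7.png

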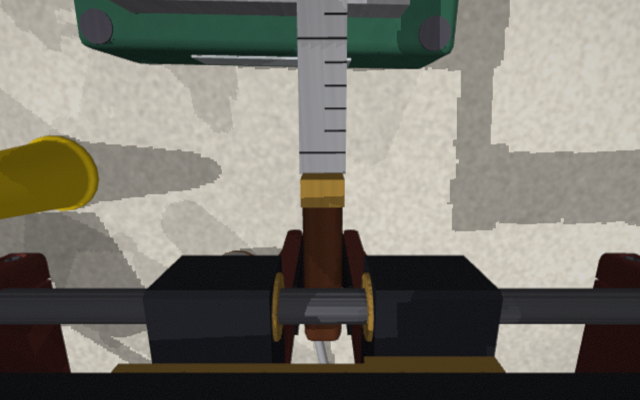

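The gauge is held straight with its blade pointing at the press. The base bolts at (97,25) and (435,33) have their midpoint about 55 px to the left, which agrees with the remaining 30 mm sideways shift.

Request:
{"api": "jog_arm", "payload": {
  "deltas": [
    {"gripper":0,"dx":0,"dy":-0.6,"dz":0,"yaw":0},
    {"gripper":0,"dx":0,"dy":0,"dz":0.4,"yaw":0},
    {"gripper":0,"dx":0,"dy":0,"dz":0,"yaw":0},
    {"gripper":0,"dx":0,"dy":0,"dz":0,"yaw":0},
    {"gripper":0,"dx":0,"dy":0,"dz":0,"yaw":0}
  ]
}}

```text
time: 15.9
eef_pos: [0.5324, 0.2768, 0.1149]
eef_rot: [[0.997, -0.08, 0.001], [-0.08, -0.997, 0.0], [0.001, -0.0, -1.0]]
ft_force: [0.0, -0.1, -2.1]
finger_gap: 0.0179
finger_force: 30.0
```

```bash
python3 - <<'E'
from h import *
go(.532,.2765,.105,-94.5)
t=snap("top","t8"); s=snap("side","s8")
a=cv2.resize(t[115:190,150:270],None,fx=4,fy=4,interpolation=cv2.INTER_CUBIC)
b=cv2.resize(s[190:265,190:270],None,fx=4,fy=4,interpolation=cv2.INTER_CUBIC)
cv2.imwrite("pics/cmb2.png",np.hstack([a,b])[:,:,::-1])
c=cam("top");cs=cam("side");T=[.532+.1495,.2765-.0118,.1]
print("tip pred top",proj(c,T),"side",proj(cs,T))
E
```

```text
t 15.9 tcp [0.5324 0.2768 0.1149] yang -94.59 zax [ 8.e-04  1.e-04 -1.e+00] q7 -1.52 | yaw -0.09 dx dy dz mm -0.3 0.3 9.9 units [-0.01  0.01  0.2 ] F [ 0.  -0.1 -2.1] gap 0.0179
tip pred top [202.60668649 159.20250266] side [250.50899931 229.00207637]
```

View pics/cmb2.png

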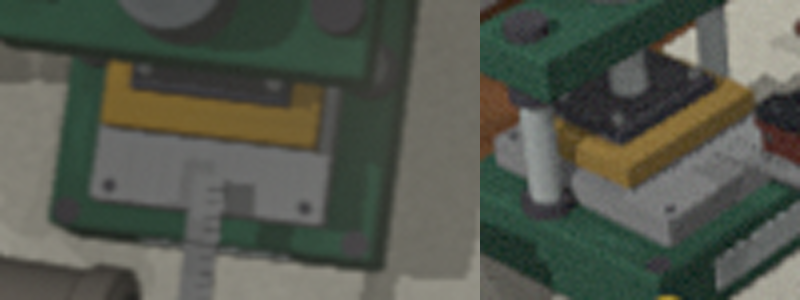

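The top crop shows the tip over the bed at about (201,156), roughly 18 mm short of the platen edge and near its middle. Next I lower it onto the bed.

Request:
{"api": "jog_arm", "payload": {
  "deltas": [
    {"gripper":0,"dx":0,"dy":0,"dz":0.15,"yaw":0},
    {"gripper":0,"dx":0,"dy":0,"dz":0.1,"yaw":0},
    {"gripper":0,"dx":0,"dy":0,"dz":0.06,"yaw":0},
    {"gripper":0,"dx":0,"dy":0,"dz":0,"yaw":0},
    {"gripper":0,"dx":0,"dy":0,"dz":0,"yaw":0},
    {"gripper":0,"dx":0,"dy":0,"dz":0,"yaw":0}
  ]
}}

```text
time: 16.6
eef_pos: [0.5318, 0.2781, 0.0984]
eef_rot: [[0.997, -0.078, -0.0], [-0.078, -0.997, -0.0], [-0.0, 0.0, -1.0]]
ft_force: [0.1, 0.2, -1.3]
finger_gap: 0.0179
finger_force: 30.0
```

Request:
{"api": "jog_arm", "payload": {
  "deltas": [
    {"gripper":0,"dx":0,"dy":0,"dz":0.02,"yaw":0},
    {"gripper":0,"dx":0,"dy":0,"dz":0,"yaw":0},
    {"gripper":0,"dx":0,"dy":0,"dz":0,"yaw":0}
  ]
}}

```text
time: 16.9
eef_pos: [0.532, 0.2782, 0.0977]
eef_rot: [[0.997, -0.078, 0.0], [-0.078, -0.997, 0.0], [0.0, -0.0, -1.0]]
ft_force: [-2.2, -0.4, 0.8]
finger_gap: 0.0179
finger_force: 30.0
```

Request:
{"api": "jog_arm", "payload": {
  "deltas": [
    {"gripper":0,"dx":0.1,"dy":0,"dz":0,"yaw":0},
    {"gripper":0,"dx":0.1,"dy":0,"dz":0,"yaw":0},
    {"gripper":0,"dx":0.1,"dy":0,"dz":0,"yaw":0},
    {"gripper":0,"dx":0.1,"dy":0,"dz":0,"yaw":0},
    {"gripper":0,"dx":0.1,"dy":0,"dz":0,"yaw":0},
    {"gripper":0,"dx":0.1,"dy":0,"dz":0,"yaw":0},
    {"gripper":0,"dx":0,"dy":0,"dz":0,"yaw":0}
  ]
}}

```text
time: 17.6
eef_pos: [0.5631, 0.2756, 0.0977]
eef_rot: [[0.997, -0.078, 0.002], [-0.078, -0.997, -0.0], [0.002, -0.0, -1.0]]
ft_force: [1.7, 0.1, 1.3]
finger_gap: 0.0181
finger_force: 30.0
```

Request:
{"api": "jog_arm", "payload": {
  "deltas": [
    {"gripper":0,"dx":0.1,"dy":0,"dz":0,"yaw":0},
    {"gripper":0,"dx":0.1,"dy":0,"dz":0,"yaw":0},
    {"gripper":0,"dx":0.06,"dy":0,"dz":0,"yaw":0},
    {"gripper":0,"dx":0,"dy":0,"dz":0,"yaw":0}
  ]
}}

```text
time: 18.0
eef_pos: [0.5754, 0.2747, 0.0975]
eef_rot: [[0.997, -0.078, 0.001], [-0.078, -0.997, -0.0], [0.001, -0.0, -1.0]]
ft_force: [0.0, 0.2, 1.7]
finger_gap: 0.0176
finger_force: 30.0
```

Request:
{"api": "jog_arm", "payload": {
  "deltas": [
    {"gripper":0,"dx":0.05,"dy":0,"dz":0,"yaw":0},
    {"gripper":0,"dx":0.05,"dy":0,"dz":0,"yaw":0},
    {"gripper":0,"dx":0,"dy":0,"dz":0,"yaw":0}
  ]
}}

```text
time: 18.3
eef_pos: [0.58, 0.2744, 0.0975]
eef_rot: [[0.997, -0.078, 0.0], [-0.078, -0.997, 0.0], [0.0, -0.0, -1.0]]
ft_force: [-1.5, 1.1, 2.6]
finger_gap: 0.0179
finger_force: 30.0
```

Request:
{"api": "jog_arm", "payload": {
  "deltas": [
    {"gripper":0,"dx":0.03,"dy":0,"dz":0,"yaw":0},
    {"gripper":0,"dx":0,"dy":0,"dz":0,"yaw":0}
  ]
}}

```text
time: 18.5
eef_pos: [0.5813, 0.2743, 0.0975]
eef_rot: [[0.997, -0.078, 0.0], [-0.078, -0.997, 0.0], [0.0, -0.0, -1.0]]
ft_force: [-1.8, -0.1, 3.8]
finger_gap: 0.0179
finger_force: 30.0
```

Request:
{"api": "jog_arm", "payload": {
  "deltas": [
    {"gripper":0,"dx":0.03,"dy":0,"dz":-0.01,"yaw":0},
    {"gripper":0,"dx":0,"dy":0,"dz":0,"yaw":0}
  ]
}}

```text
time: 18.7
eef_pos: [0.5828, 0.2741, 0.0977]
eef_rot: [[0.997, -0.078, 0.0], [-0.078, -0.997, -0.0], [0.0, 0.0, -1.0]]
ft_force: [0.1, -0.4, 2.4]
finger_gap: 0.0175
finger_force: 30.0
```

Request:
{"api": "jog_arm", "payload": {
  "deltas": [
    {"gripper":0,"dx":0.04,"dy":0,"dz":0,"yaw":0},
    {"gripper":0,"dx":0,"dy":0,"dz":0,"yaw":0}
  ]
}}

```text
time: 18.9
eef_pos: [0.5849, 0.274, 0.0978]
eef_rot: [[0.997, -0.078, 0.0], [-0.078, -0.997, -0.0], [0.0, 0.0, -1.0]]
ft_force: [-0.3, 0.3, 0.7]
finger_gap: 0.0182
finger_force: 30.0
```

Request:
{"api": "jog_arm", "payload": {
  "deltas": [
    {"gripper":0,"dx":0.04,"dy":0,"dz":0,"yaw":0},
    {"gripper":0,"dx":0,"dy":0,"dz":0,"yaw":0}
  ]
}}

```text
time: 19.1
eef_pos: [0.5869, 0.2738, 0.0979]
eef_rot: [[0.997, -0.078, 0.0], [-0.078, -0.997, -0.0], [0.0, 0.0, -1.0]]
ft_force: [-0.7, -0.1, 0.5]
finger_gap: 0.0179
finger_force: 30.0
```

Request:
{"api": "jog_arm", "payload": {
  "deltas": [
    {"gripper":0,"dx":0.04,"dy":0,"dz":0,"yaw":0},
    {"gripper":0,"dx":0,"dy":0,"dz":0,"yaw":0}
  ]
}}

```text
time: 19.3
eef_pos: [0.5889, 0.2737, 0.0979]
eef_rot: [[0.997, -0.078, 0.0], [-0.078, -0.997, -0.0], [0.0, 0.0, -1.0]]
ft_force: [-0.3, 0.3, -0.4]
finger_gap: 0.0181
finger_force: 30.0
```

Request:
{"api": "jog_arm", "payload": {
  "deltas": [
    {"gripper":0,"dx":0.04,"dy":0,"dz":0.01,"yaw":0},
    {"gripper":0,"dx":0,"dy":0,"dz":0,"yaw":0}
  ]
}}

```text
time: 19.5
eef_pos: [0.591, 0.2736, 0.0978]
eef_rot: [[0.997, -0.078, 0.0], [-0.078, -0.997, 0.0], [0.0, -0.0, -1.0]]
ft_force: [-2.6, -0.6, 2.9]
finger_gap: 0.018
finger_force: 30.0
```

Request:
{"api": "jog_arm", "payload": {
  "deltas": [
    {"gripper":0,"dx":0.03,"dy":0,"dz":0,"yaw":0},
    {"gripper":0,"dx":0,"dy":0,"dz":0,"yaw":0}
  ]
}}

```text
time: 19.7
eef_pos: [0.5925, 0.2735, 0.0977]
eef_rot: [[0.997, -0.078, 0.0], [-0.078, -0.997, 0.0], [0.0, -0.0, -1.0]]
ft_force: [-2.2, 0.5, 4.5]
finger_gap: 0.0179
finger_force: 30.0
```

Request:
{"api": "jog_arm", "payload": {
  "deltas": [
    {"gripper":0,"dx":0.04,"dy":0,"dz":0,"yaw":0},
    {"gripper":0,"dx":0,"dy":0,"dz":0,"yaw":0}
  ]
}}

```text
time: 19.9
eef_pos: [0.5935, 0.2735, 0.0976]
eef_rot: [[0.997, -0.078, -0.002], [-0.078, -0.997, 0.001], [-0.002, -0.0, -1.0]]
ft_force: [-6.2, 0.7, 7.4]
finger_gap: 0.018
finger_force: 30.0
```

Request:
{"api": "jog_arm", "payload": {
  "deltas": [
    {"gripper":0,"dx":0.01,"dy":0,"dz":-0.01,"yaw":0},
    {"gripper":0,"dx":0,"dy":0,"dz":0,"yaw":0},
    {"gripper":0,"dx":0,"dy":0,"dz":0,"yaw":0},
    {"gripper":0,"dx":0,"dy":0,"dz":0,"yaw":0},
    {"gripper":0,"dx":0,"dy":0,"dz":0,"yaw":0}
  ]
}}

```text
time: 20.4
eef_pos: [0.5942, 0.2733, 0.0977]
eef_rot: [[0.997, -0.078, -0.001], [-0.078, -0.997, 0.0], [-0.001, 0.0, -1.0]]
ft_force: [-5.3, -0.3, 4.5]
finger_gap: 0.0182
finger_force: 30.0
```

Request:
{"api": "jog_arm", "payload": {
  "deltas": [
    {"gripper":0,"dx":0.02,"dy":0,"dz":0,"yaw":0},
    {"gripper":0,"dx":0,"dy":0,"dz":0,"yaw":0},
    {"gripper":0,"dx":0,"dy":0,"dz":0,"yaw":0},
    {"gripper":0,"dx":0,"dy":0,"dz":0,"yaw":0}
  ]
}}

```text
time: 20.8
eef_pos: [0.5949, 0.2733, 0.0978]
eef_rot: [[0.997, -0.078, -0.002], [-0.078, -0.997, 0.0], [-0.002, -0.0, -1.0]]
ft_force: [-7.2, 0.8, 4.9]
finger_gap: 0.018
finger_force: 30.0
```

```bash
python3 - <<'E'
from h import *
go(.6,.2765,.0977,-94.5)
s=snap("side","s9");w=snap("wrist","w9");t=snap("top","t9")
cs=cam("side");c=cam("top")
u,v=proj(cs,[.634,-.259,.085]).astype(int)
a=cv2.resize(s[v-25:v+25,u-33:u+33],(396,300),interpolation=cv2.INTER_CUBIC)
b=cv2.resize(t[110:185,150:250],(400,300),interpolation=cv2.INTER_CUBIC)
d=cv2.resize(w[0:240,120:520],(400,240)); e=np.zeros((240,396,3),np.uint8)
k=proj(c,[.634,-.259,.085]).astype(int); e=cv2.resize(t[k[1]-24:k[1]+24,k[0]-40:k[0]+40],(396,240),interpolation=cv2.INTER_CUBIC)
cv2.imwrite("pics/fin.png",np.vstack([np.hstack([a,b]),np.hstack([e,d])])[:,:,::-1])
m=cv2.cvtColor(s,cv2.COLOR_RGB2HSV);print("bow in side: rows expected",proj(cs,[.634,-.259,.102]),proj(cs,[.634,-.259,.068]), "origin",u,v)
E
```

```text
t 20.8 tcp [0.5949 0.2733 0.0978] yang -94.45 zax [-1.7e-03  2.0e-04 -1.0e+00] q7 -1.49 | yaw 0.05 dx dy dz mm 4.9 -3.6 0.1 units [ 0.1  -0.07  0.  ] F [-7.2  0.8  4.9] gap 0.018
bow in side: rows expected [339.45573579 169.60206112] [339.24660498 177.14975492] origin 339 173
```

View pics/fin.png

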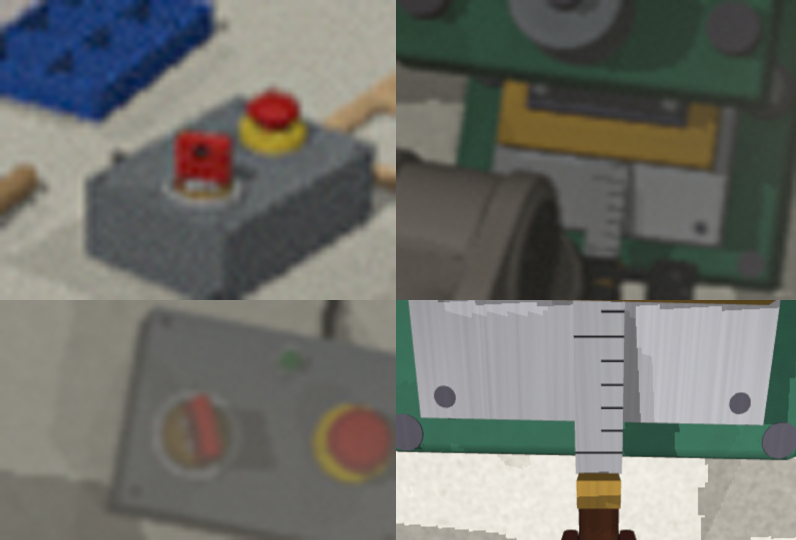

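The side view shows the key bow at rows 170–179, where a seated key should be at 170–177, and it is turned. The blade lies straight under the platen and resists with about 7 N, so I'm handing in.

```bash
python3 -c "
from h import *
print(r.job_done())"
```

```text
the job is handed in; nothing more can be done
None
```

I handed the job in at about 21 s of the 66 s allowed, but the hand-in returned no verdict: the key looks fully home and turned to its stop, and the gauge is held by its handle, snug between bed and platen at about 7 N of push.

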